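# Plug two wireless temperature probes into the reader dock by colour

## Robot

A 7-joint arm with a two-finger parallel gripper is mounted at the origin on a cart in front of the work surface, level with it; the furniture and walls round the work are solid. World frame = base frame: x ahead of the robot, y to its left, z up, the work surface at z = 0. Lengths are in m, angles in rad, forces in N, time in s.
With the tool pointing down it reaches from about 0.4 to 0.85 m from the base axis. Payload 10.4 kg.
Tool frame: the origin (TCP) lies at the very end of the fingers, on their centre line; the grasp point (between the pads) lies 19 mm behind it; z points along the fingers, y is the line along which they close (so a half turn about z gives the same grasp; the last joint's range is limited). The gripper opens to 87 mm and grips with 3 to 60 N. Pads are 19 mm wide; open, the fingers measure 117 mm over their backs; the gripper's body (75 mm by 190 mm) begins 51 mm behind the grasp point.
Start: joints at [-0.023, 0.332, -0.065, 1.46, 0.022, 1.35, -0.088], TCP at [0.625, 0, 0.223] pointing down, gripper open.
Joint ranges: [-2.6, 2.6], [-0.5, 2.12], [-1.47, 1.34], [0.16, 2.42], [-1.27, 4.41], [0.06, 2.06], [-2.6, 2.6]. Speed limits (rad/s): [2.22, 2.22, 2.79, 2.79, 3.14, 3.14, 3.14].

## Interface

Orientations are given as a unit quaternion [x, y, z, w].
In Python, from bench import status, camera, order gives the robot as it stands.
- The arm moves only by the tool jog_arm, never from a script. Its argument "plan" is a list of rows, each a list of 7 numbers: the turn, a rotation vector about the tool's x, y, z in rad, then the shift along the tool's x, y, z in mm, then the opening, from -1 (shut) to 1 (fully open). A call has 1 to 12 rows; each row is the pose to reach, as a shift and turn from the pose commanded when the call began, along the tool's axes at that moment; what a row does not reach only later rows make up. A row lasts 1/10 s, in which the tool goes at most 50 mm and 8.59 degrees, less where a joint would pass 70% of its speed; a pose out of reach is approached as far as the arm can. A call with a gripper value outside its range is refused whole. The fingers move at their own pace and stop on an object; "squeeze" is the grip in N (left out, the last holds). Time passes only in rows, so rows that repeat a pose let the fingers close. It gives the time, the measured TCP pose, the force, the opening and the grip force at its end, in the units of the state.
- status.read_state(): the state, without advancing time (a new reading comes with each control period).
- camera(name): name is "scene" or "side" or "wrist"; returns a dict with "image" (384x512x3 uint8, red, green, blue), "z_map" (384x512 float32, m along the optical axis (not along the pixel's ray), 0 where there is no reading), "fx", "fy", "cx", "cy" (pixels), "world_from_camera" (4x4, takes a point from camera to world coordinates); the wrist camera has in their place "mount" (4x4, takes a point from camera to tool coordinates, whose origin is the TCP and whose axes are the flange's). Camera axes: x right, y down, z forward; pixel columns grow to the right and rows downward; lengths in m; the calibration is good to about 2 mm. The wrist camera is an equidistant fisheye: a pixel r from the principal point sees the ray r / f radians off the axis. A picture is of the moment at which its call begins: read the wrist's pose just before it.
- order.close_job(): hands the job in; it is judged then, once.
The state is a dict: "time": time; "joint_positions": joint angles; "joint_vel": joint speeds; "joint_torque": joint torques, N m; "ee_pos": TCP position; "eef_rot": TCP orientation; "ft_force": force on the tool from outside, world axes, zero at the start; "torque": the same for the moment, N m; "width": finger opening in m; "grip_force": force on a finger pad.
Only numpy, scipy, OpenCV 4.12 (cv2) and the standard library are available. Lean on these libraries where they do the work, as an engineer would, in place of code of your own. Each camera call takes 0.05 s, during which the arm holds its last target. There are 200 camera calls.

## Task

The week's readings are to be read out: take the red and the blue temperature probe from the rack and plug each into the terminal of its own colour in the sloping reader dock, pin first, pressed home until the flange lies flat on the face. The terminals float a few millimetres up or down the slope, so feel for the hole; do not ram or wedge a probe against the dock (stay well under 80 N). Leave the yellow probe standing in the rack, and do not disturb the phone or the mug.

Things in the scene. Friction and masses are not known exactly. Their poses are not given: they have to be found in the camera images.
- probe_red: wireless temperature probe, red: 120 mm long, 70 g. Origin: centre of the underside of its round black flange (26 mm across, 4 mm thick); z along the probe towards the handle end. Below the origin a steel pin 8 mm thick and 45 mm long with a bevelled tip (6 mm); above the flange a square handle 20 x 20 mm (faces across own x and y) from z = 4 to 74 mm, white with a red end cap.
- probe_blue: wireless temperature probe, blue: 120 mm long, 70 g. Origin: centre of the underside of its round black flange (26 mm across, 4 mm thick); z along the probe towards the handle end. Below the origin a steel pin 8 mm thick and 45 mm long with a bevelled tip (6 mm); above the flange a square handle 20 x 20 mm (faces across own x and y) from z = 4 to 74 mm, white with a blue end cap.
- probe_yellow: wireless temperature probe, yellow: 120 mm long, 70 g. Origin: centre of the underside of its round black flange (26 mm across, 4 mm thick); z along the probe towards the handle end. Below the origin a steel pin 8 mm thick and 45 mm long with a bevelled tip (6 mm); above the flange a square handle 20 x 20 mm (faces across own x and y) from z = 4 to 74 mm, white with a yellow end cap.
- terminal_red (a point): middle of the red terminal's window on the sloping face; z: outward normal (0.45 rad off vertical, leaning to the dock's front), x uphill. The colour-ringed hole is in a stiff floating white carrier, off this point by up to 5 mm along x (not measured: feel for it); 9.5 mm wide, small chamfer, 52 mm deep along -z. A brass contact 22 to 28 mm down slides on against 5 N friction.
- terminal_blue (a point): middle of the blue terminal's window on the sloping face; z: outward normal (0.45 rad off vertical, leaning to the dock's front), x uphill. The colour-ringed hole is in a stiff floating white carrier, off this point by up to 5 mm along x (not measured: feel for it); 9.5 mm wide, small chamfer, 52 mm deep along -z. A brass contact 22 to 28 mm down slides on against 5 N friction.
- contact_red (a joint): how far the brass contact in the red terminal has been pushed down its hole, m: 0 at 22 mm below the face, 0.0245 at its stop; a probe fully home pushes it to 0.023
- contact_blue (a joint): how far the brass contact in the blue terminal has been pushed down its hole, m: 0 at 22 mm below the face, 0.0245 at its stop; a probe fully home pushes it to 0.023
- rack: grey probe rack fixed to the desk, a block 70 x 172 x 55 mm; origin at the centre of its underside; three holes 11 mm wide in a row along its y, at y = -50, 0 and 50 mm, in which the probes stand upright with their flanges on its top (z = 55 mm)
- dock: reader dock fixed to the desk: black base 130 x 190 mm, grey head with a sloping face 100 x 170 mm holding a white carrier 50 x 56 mm per terminal, flush with the face; a probe is home with its flange flat on it. Origin under its centre, low side of the slope to -x; terminals at y = +37 mm (red) and -37 mm (blue), 84 mm above the desk, 24 mm in front of the origin; top at 110 mm
- phone: black phone lying on the desk, 147 x 72 x 8 mm, origin under its centre
- mug: white mug, 92 mm wide, 95 mm high, origin under it
Mind the look-alikes: they are no part of the job. There is more than one size of the rack; the job needs the larger. What is shaped like the probe_yellow but pink is not meant.

How it is judged:
At the end, for the whole second after the job is handed in: Red probe in the red terminal, blue in the blue: flange within 3 mm of the face, within 4 mm of the window middle across and 7 mm along the slope, axis within 0.1 rad of the hole, contact pushed past 19.5 mm, at rest; yellow probe upright in the rack, flange on its top (z of probe_red in the frame of terminal_red between -0.003 and 0.003 m and x of probe_red in the frame of terminal_red between -0.007 and 0.007 m and y of probe_red in the frame of terminal_red between -0.004 and 0.004 m and angle between the z axis of probe_red and the z axis of terminal_red, either way round below 0.1 rad and value of joint each of contact_red, contact_blue above 0.0195 m and linear speed of each of probe_red, probe_blue below 0.02 m/s and z of probe_blue in the frame of terminal_blue between -0.003 and 0.003 m and x of probe_blue in the frame of terminal_blue between -0.007 and 0.007 m and y of probe_blue in the frame of terminal_blue between -0.004 and 0.004 m and angle between the z axis of probe_blue and the z axis of terminal_blue, either way round below 0.1 rad and z of probe_yellow in the frame of rack below 0.06 m and angle between probe_yellow's own z axis and vertical below 0.1 rad); the robot touches nothing.
It fails at once if the red probe is forced against the dock (over 80 N) (contact force between probe_red and dock above 80 N).
It fails at once if the blue probe is forced against the dock (over 80 N) (contact force between probe_blue and dock above 80 N).
It fails at once if the yellow probe is taken out of the rack or shifted over 20 mm (distance of probe_yellow from where it was at the start of the episode above 0.02 m).
It fails at once if the phone is shifted over 20 mm (distance of phone from where it was at the start of the episode above 0.02 m).
It fails at once if the mug is shifted over 20 mm (distance of mug from where it was at the start of the episode above 0.02 m).
It also fails if it takes over 67 s, if anything falls off the work surface, if the arm or the gripper's body presses on something with over 40 N, if the wrist force passes 120 N, or if a joint passes its speed limit or range.

## Working session

There is one attempt and no reset: what is moved stays moved. The work goes in short steps, Python scripts to look and compute and a tool call to move; the robot and the scene stay as the last step left them, time stands still between calls to the robot, and variables do not carry over. Pictures are saved under pics/ and viewed, at most 10 in all, crops included, and the job is handed in when it is done.

Besides the shell and the picture viewer there is one more tool, called after "Emit:" as name(argument=value, ...) on one line, values as JSON. jog_arm: Moves the arm, as the interface text tells. Its arguments: {"type":"object","properties":{"plan":{"type":"array"},"squeeze":{"type":"number"}},"required":["plan"]}

```bash
mkdir -p pics; cat > h.py <<'E'
import numpy as np, cv2
from scipy.spatial.transform import Rotation as R
from bench import status, camera, order
def cloud(c):
    z=c["z_map"]; v,u=np.indices(z.shape)
    P=np.stack([(u-c["cx"])/c["fx"]*z,(v-c["cy"])/c["fy"]*z,z],-1)
    T=np.array(c["world_from_camera"]); return P@T[:3,:3].T+T[:3,3]
E
python3 - <<'E'
from h import *
for n in ("scene","side"):
    c=camera(n); np.savez(f"{n}.npz",**{k:np.array(v) for k,v in c.items()})
    cv2.imwrite(f"pics/{n}.png",cv2.resize(c["image"][:,:,::-1],(768,576)))
    print(n,np.round(c["world_from_camera"],3).tolist(),c["fx"])
print(status.read_state())
E
```

```text
scene [[-0.599, -0.54, 0.591, -0.128], [-0.8, 0.386, -0.459, 0.635], [0.019, -0.748, -0.663, 0.825], [0.0, 0.0, 0.0, 1.0]] 367.1438713365617
side [[-0.965, 0.171, -0.198, 0.821], [0.26, 0.562, -0.785, 1.252], [-0.023, -0.809, -0.587, 0.936], [0.0, 0.0, 0.0, 1.0]] 472.5921133437404
{'time': 0.1, 'joint_positions': array([-0.02257142,  0.33284199, -0.06468085,  1.46084463,  0.02159312,
        1.34985291, -0.08851339]), 'joint_vel': array([ 0.00160965, -0.00020578, -0.00123168, -0.00239067, -0.00013137,
       -0.00103536, -0.00102604]), 'joint_torque': array([ 3.16136166e-04, -6.24538064e+01,  2.38312193e-02, -3.90717781e+01,
       -6.15657773e-02,  3.65302863e-02,  4.60620026e-05]), 'ee_pos': array([ 6.24673710e-01, -2.88638916e-05,  2.21818689e-01]), 'eef_rot': array([ 7.07121720e-01,  7.07091565e-01, -4.60941339e-04, -4.23524406e-04]), 'ft_force': array([-1.22263671, -0.17771873,  0.94000942]), 'torque': array([ 0.00770999, -0.0002724 ,  0.0389813 ]), 'grip_force': 0.0, 'width': 0.08688442946193171}
```

View pics/scene.png

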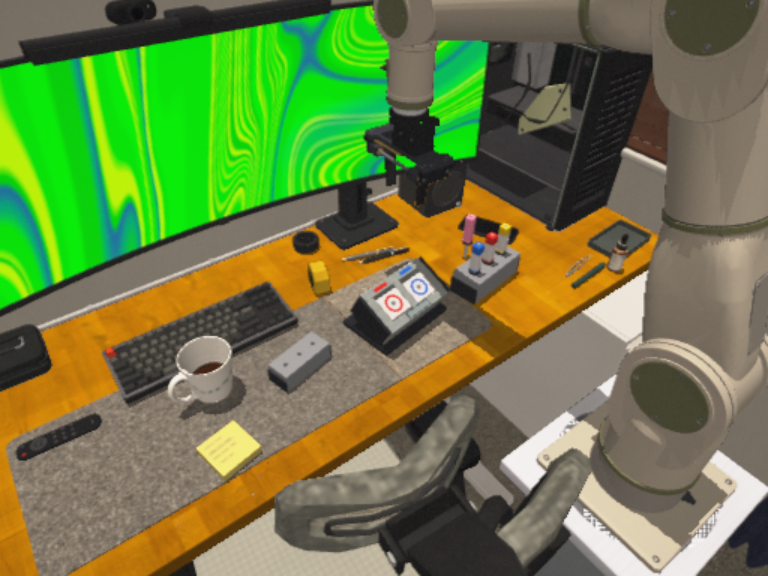

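View pics/side.png

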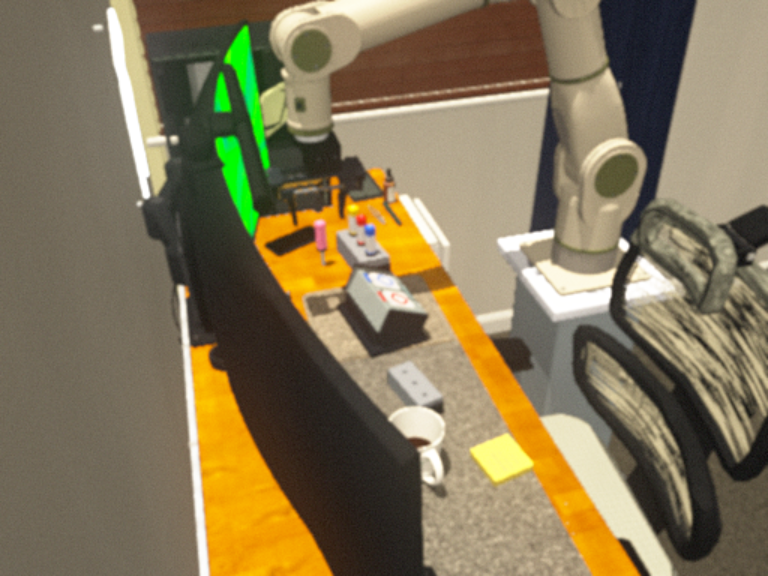

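Scene (768x576): the large rack at about (485,275) holds blue (478,248), red (491,240) and yellow (506,231) probes. The pink look-alike is at (470,225), the small empty rack at (300,360), and the dock rings are red (394,303) and blue (419,286). The large rack is the one that fits, because it holds the probes.

```bash
cat > m.py <<'E'
from h import *
for n,s in (("scene",1),("side",1)):
    c=np.load(f"{n}.npz"); P=cloud(c); im=c["image"]; h=cv2.cvtColor(im,cv2.COLOR_RGB2HSV); H,S,V=[h[...,i].astype(int) for i in range(3)]
    ok=(c["z_map"]>0)&(P[...,2]>0.03)&(P[...,2]<0.16)
    masks=dict(red=((H<6)|(H>172))&(S>150),blue=(H>100)&(H<125)&(S>110),yellow=(H>22)&(H<33)&(S>170),pink=(H>150)&(H<172)&(S>70))
    v,u=np.indices(ok.shape)
    for k,m in masks.items():
        m=(m&ok&(V>70)).astype(np.uint8)
        nn,l,st,ce=cv2.connectedComponentsWithStats(m,connectivity=8)
        for i in range(1,nn):
            if st[i,4]<12: continue
            p=P[l==i]
            print(n,k,ce[i].round(1),st[i,4],"med",np.median(p,0).round(4),"min",p.min(0).round(3),"max",p.max(0).round(3))
    # rack tops
    m=(ok&(abs(P[...,2]-.055)<.004)&(S<70)).astype(np.uint8)
    nn,l,st,ce=cv2.connectedComponentsWithStats(m)
    for i in range(1,nn):
        if st[i,4]<100: continue
        p=P[l==i]; r=cv2.minAreaRect(p[:,:2].astype(np.float32)); print(n,"top",ce[i].round(),st[i,4],np.round(r[0],4),np.round(r[1],4),r[2],np.median(p[:,2]).round(4))
    # sloped normals
    Pb=cv2.GaussianBlur(P,(5,5),0); N=np.cross(np.gradient(Pb,axis=1),np.gradient(Pb,axis=0)); N/=np.linalg.norm(N,axis=-1,keepdims=True)+1e-12; N*=np.sign(N[...,2:])
    m=(ok&(abs(N[...,2]-np.cos(.45))<.1)&(P[...,2]>.05)&(P[...,2]<.115)).astype(np.uint8)
    nn,l,st,ce=cv2.connectedComponentsWithStats(m)
    for i in range(1,nn):
        if st[i,4]<200: continue
        p=P[l==i]; q=p.mean(0); n_=np.linalg.svd(p-q)[2][2]; n_*=np.sign(n_[2])
        print(n,"slope",ce[i].round(),st[i,4],q.round(4),n_.round(3),np.arccos(n_[2]).round(3),"yaw uphill",np.arctan2(-n_[1],-n_[0]).round(3), np.std((p-q)@n_).round(4))
E
python3 m.py
python3 - <<'E'
from h import *
c=np.load("scene.npz"); cv2.imwrite("pics/crop.png",cv2.resize(c["image"][130:250,210:360,::-1],(750,600),interpolation=cv2.INTER_CUBIC))
E
```

```text
scene red [327.4 158.5] 51 med [ 0.4963 -0.1419  0.1274] min [ 0.489 -0.158  0.113] max [ 0.509 -0.137  0.133]
scene red [253. 191.] 23 med [0.5285 0.1316 0.1023] min [0.525 0.116 0.1  ] max [0.535 0.146 0.106]
scene red [ 73.4 235.1] 31 med [0.7322 0.6137 0.0375] min [0.728 0.607 0.03 ] max [0.74  0.622 0.044]
scene blue [318.2 165.4] 47 med [ 0.4872 -0.0932  0.1232] min [ 0.481 -0.11   0.111] max [ 0.499 -0.089  0.132]
scene blue [269.6 179.9] 21 med [0.5407 0.0593 0.1031] min [0.535 0.044 0.1  ] max [0.547 0.074 0.106]
scene yellow [336.  152.6] 41 med [ 0.504  -0.1919  0.1253] min [ 0.497 -0.211  0.114] max [ 0.516 -0.185  0.133]
scene yellow [211.6 177.4] 50 med [0.7038 0.1724 0.0583] min [0.687 0.155 0.055] max [0.72  0.186 0.061]
scene top [324. 178.] 373 [ 0.4996 -0.1493] [0.0696 0.1653] 8.941408157348633 0.0561
scene top [426. 324.] 135 [-0.022  0.046] [0.1404 0.0479] 23.629047393798828 0.0553
scene slope [350. 101.] 931 [ 0.7473 -0.5275  0.1126] [ 0.006 -0.004  1.   ] 0.007 yaw uphill 2.525 0.002
scene slope [325. 178.] 233 [ 0.4844 -0.1361  0.0563] [0.009 0.004 1.   ] 0.01 yaw uphill -2.687 0.0016
scene slope [268. 196.] 877 [0.4994 0.0953 0.0847] [-0.41  -0.067  0.91 ] 0.428 yaw uphill 0.162 0.0053
side red [240.  146.5] 28 med [ 0.5045 -0.1426  0.1244] min [ 0.497 -0.187  0.107] max [ 0.511 -0.135  0.134]
side blue [246.  153.2] 27 med [ 0.4971 -0.0916  0.1255] min [ 0.489 -0.099  0.114] max [ 0.503 -0.085  0.135]
side yellow [234.9 139.4] 35 med [ 0.5111 -0.1909  0.1285] min [ 0.5   -0.209  0.115] max [ 0.519 -0.186  0.135]
side top [293.  91.] 105 [ 0.1216 -0.6909] [0.0247 0.3149] 88.77534484863281 0.0549
side top [240. 166.] 220 [ 0.5027 -0.1432] [0.0678 0.1583] 9.354843139648438 0.0565
side slope [252. 184.] 667 [0.5098 0.0223 0.0812] [-0.412 -0.133  0.901] 0.448 yaw uphill 0.312 0.0052
```

View pics/crop.png

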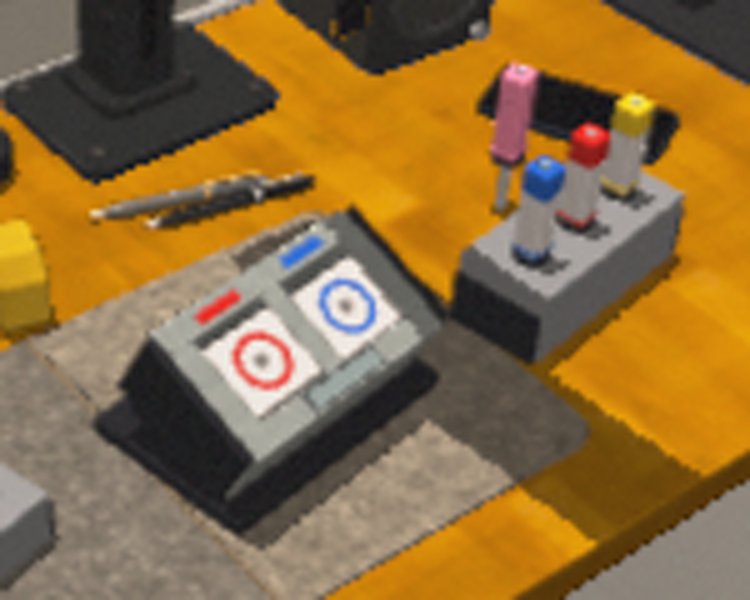

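The crop confirms the targets: the red and blue caps are in the large rack next to yellow, and the pink look-alike stands outside it. Rack and dock yaw both come out near 0.16 rad. Next I measure the rings and take a wrist view.

```bash
cat >> h.py <<'E'
YAW=.165
def dockR(yaw=YAW):
    n=np.array([-np.sin(.45)*np.cos(yaw),-np.sin(.45)*np.sin(yaw),np.cos(.45)]); y=np.array([-np.sin(yaw),np.cos(yaw),0]); return np.stack([np.cross(y,n),y,n],1)
def wrist():
    s=status.read_state(); c=camera("wrist"); T=np.eye(4); T[:3,:3]=R.from_quat(s["eef_rot"]).as_matrix(); T[:3,3]=s["ee_pos"]
    M=T@np.array(c["mount"])
    return s,c,M
def wray(c,M,uv):
    uv=np.atleast_2d(np.asarray(uv,float)); x=(uv[:,0]-c["cx"])/c["fx"]; y=(uv[:,1]-c["cy"])/c["fy"]; r=np.hypot(x,y)+1e-12
    d=np.stack([np.sin(r)*x/r,np.sin(r)*y/r,np.cos(r)],-1); return M[:3,3],d@M[:3,:3].T
def hit(o,d,p,n): return o+d*(((p-o)@n)/(d@n))[:,None]
E
python3 - <<'E'
from h import *
c=np.load("scene.npz"); P=cloud(c); im=c["image"]; h=cv2.cvtColor(im,cv2.COLOR_RGB2HSV); H,S,V=[h[...,i].astype(int) for i in range(3)]
D=dockR(); n=D[:,2]
v,u=np.indices(H.shape); T=c["world_from_camera"]; K=(c["fx"],c["fy"],c["cx"],c["cy"])
def ray(p): return T[:3,3],np.stack([(p[:,0]-K[2])/K[0],(p[:,1]-K[3])/K[1],np.ones(len(p))],-1)@T[:3,:3].T
box=(u>240)&(u<310)&(v>165)&(v<225)
white=box&(S<40)&(V>170); print("face offset white",np.median(P[white]@n).round(4),white.sum())
off=np.median(P[white]@n)
for k,m in dict(red=((H<8)|(H>170))&(S>60),blue=(H>100)&(H<128)&(S>60)).items():
    m=(m&box).astype(np.uint8); nn,l,st,ce=cv2.connectedComponentsWithStats(m,connectivity=8)
    for i in range(1,nn):
        if st[i,4]<15: continue
        q=np.argwhere(l==i)[:,::-1].astype(np.float32); o,d=ray(q); X=hit(o,d,n*off,n)
        L=(X@D)[:,:2].astype(np.float32); e=cv2.minAreaRect(L); (cx,cy),(w,hh),_=e; ell=(L.max(0)+L.min(0))/2
        C=D@np.array([ell[0],ell[1],off]); print(k,ce[i].round(1),st[i,4],"centre",C.round(4),"size",(L.max(0)-L.min(0)).round(4), "dock xy",ell.round(4))
s,w,M=wrist(); print(w["fx"],w["cx"],w["cy"],np.round(w["mount"],3).tolist(),w["z_map"].max())
cv2.imwrite("pics/w0.png",w["image"][:,:,::-1])
E
```

```text
face offset white -0.1442 542
red [253. 191.] 35 centre [0.5293 0.1316 0.1025] size [0.0102 0.036 ] dock xy [0.5341 0.0428]
red [262.  201.7] 67 centre [0.4918 0.1254 0.0841] size [0.0386 0.0389] dock xy [0.4919 0.0429]
blue [269.9 179.8] 28 centre [0.5418 0.0575 0.1026] size [0.0097 0.0337] dock xy [ 0.5344 -0.0322]
blue [279.2 191. ] 42 centre [0.5014 0.0512 0.0828] size [0.0356 0.0363] dock xy [ 0.4889 -0.0319]
297.3186396354542 248.97549516167945 190.26879910742687 [[0.001, -0.967, -0.254, 0.068], [1.0, 0.001, -0.0, 0.0], [0.0, -0.254, 0.967, -0.162], [0.0, 0.0, 0.0, 1.0]] 1.2352438
```

View pics/w0.png

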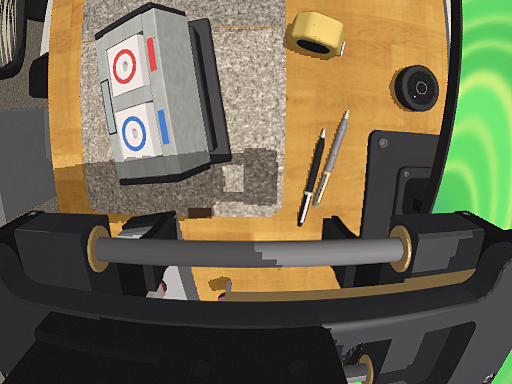

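Emit:
jog_arm(plan=[[0,0,-0.165,-190,-119,-38,1],[0,0,-0.165,-190,-119,-38,1],[0,0,-0.165,-190,-119,-38,1],[0,0,-0.165,-190,-119,-38,1],[0,0,-0.165,-190,-119,-38,1],[0,0,-0.165,-190,-119,-38,1],[0,0,-0.165,-190,-119,-38,1],[0,0,-0.165,-190,-119,-38,1]])

```text
time: 0.95
ee_pos: [0.5065, -0.1886, 0.2601]
eef_rot: [0.646, 0.764, 0.0, -0.0]
ft_force: [0.3, -0.1, -0.5]
width: 0.0869
grip_force: 0.0
```

```bash
python3 - <<'E'
from h import *
s,w,M=wrist(); print(s["time"],s["ee_pos"],R.from_quat(s["eef_rot"]).as_matrix().round(3).tolist(),s["joint_vel"].round(3))
np.savez("w1.npz",M=M,**{k:np.array(v) for k,v in w.items()})
im=w["image"]; cv2.imwrite("pics/w1.png",im[:,:,::-1])
h=cv2.cvtColor(im,cv2.COLOR_RGB2HSV); H,S,V=[h[...,i].astype(int) for i in range(3)]
D=dockR(); n=D[:,2]
for k,m in dict(red=((H<8)|(H>170))&(S>120),blue=(H>100)&(H<128)&(S>90),yellow=(H>22)&(H<33)&(S>170)).items():
    m=(m&(V>60)).astype(np.uint8); nn,l,st,ce=cv2.connectedComponentsWithStats(m,connectivity=8)
    for i in range(1,nn):
        if st[i,4]<60: continue
        q=np.argwhere(l==i)[:,::-1]; o,d=wray(w,M,q); X=hit(o,d,np.array([0,0,.129]),np.array([0,0,1.])); L=hit(o,d,n*-.1442,n)@D
        r=cv2.minAreaRect(X[:,:2].astype(np.float32))
        print(k,ce[i].round(1),st[i,4],"z129 rect",np.round(r[0],4),np.round(r[1],4),round(r[2],1),"face c",((L.max(0)+L.min(0))/2).round(4),"size",np.ptp(L,axis=0).round(4))
E
```

```text
0.95 [ 0.50649674 -0.1886043   0.2601322 ] [[-0.166, 0.986, -0.0], [0.986, 0.166, 0.001], [0.001, -0.0, -1.0]] [-0.005  0.004 -0.003 -0.003  0.002  0.002  0.002]
red [249.8 143.4] 300 z129 rect [ 0.5015 -0.1493] [0.0189 0.0199] 9.7 face c [ 0.4526 -0.2359 -0.1442] size [0.0253 0.0251 0.    ]
blue [250.9  94.2] 368 z129 rect [ 0.4939 -0.1018] [0.0195 0.0208] 9.7 face c [ 0.453  -0.1773 -0.1442] size [0.0261 0.0257 0.    ]
```

View pics/w1.png

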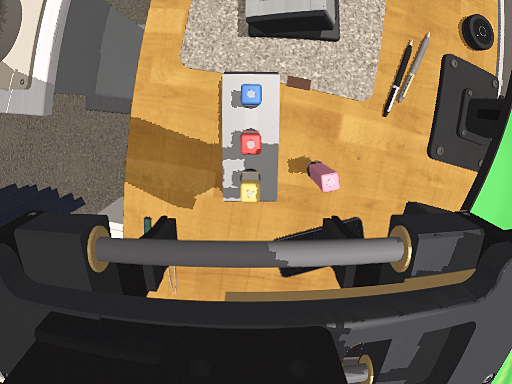

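The three probes are in line: blue (250,94), red (250,144), yellow (250,190). The pink look-alike stands apart at (325,178). Next I check its height for clearance, and the ring positions from the first wrist picture.

```bash
cat > rings.py <<'E'
from h import *
def rings(im,c,M,off=-.1442):
    h=cv2.cvtColor(im,cv2.COLOR_RGB2HSV); H,S,V=[h[...,i].astype(int) for i in range(3)]
    D=dockR(); n=D[:,2]
    for k,m in dict(red=((H<8)|(H>170))&(S>110),blue=(H>100)&(H<128)&(S>90)).items():
        m=(m&(V>60)).astype(np.uint8); nn,l,st,ce=cv2.connectedComponentsWithStats(m,connectivity=8)
        for i in range(1,nn):
            if st[i,4]<60: continue
            q=np.argwhere(l==i)[:,::-1]; o,d=wray(c,M,q); L=hit(o,d,n*off,n)@D; b=(L.max(0)+L.min(0))/2
            print(k,ce[i].round(1),st[i,4],"face c",b.round(4),"world",(D@b).round(4),"size",np.ptp(L,axis=0).round(4))
E
python3 - <<'E'
from rings import *
w=np.load("w1.npz"); M=w["M"]
s0=np.eye(4); s0[:3,:3]=R.from_quat([7.07121720e-01,7.07091565e-01,-4.60941339e-04,-4.23524406e-04]).as_matrix(); s0[:3,3]=[.62467,0,.22182]
im=cv2.imread("pics/w0.png")[:,:,::-1].copy()
rings(im,w,s0@w["mount"])
h=cv2.cvtColor(w["image"],cv2.COLOR_RGB2HSV)
for nm,(u,v) in dict(pink=(329,182),red=(250,144),blue=(250,94),yel=(250,190),dock=(290,25)).items():
    o,d=wray(w,M,[u,v]); fw=M[:3,2]; z=w["z_map"][v,u]; print(nm,(o+d*(z/(d@fw))[:,None]).round(4))
E
```

```text
red [151.1  53.9] 204 face c [ 0.5346  0.0421 -0.1442] world [0.5298 0.1309 0.1027] size [0.0085 0.0336 0.    ]
red [124.2  65.9] 273 face c [ 0.4921  0.0424 -0.1442] world [0.492  0.1249 0.0842] size [0.0377 0.0373 0.    ]
blue [162.9 126.5] 207 face c [ 0.5339 -0.0317 -0.1442] world [0.5413 0.058  0.1024] size [0.0083 0.0335 0.    ]
blue [133.9 133.4] 271 face c [ 0.4891 -0.0315 -0.1442] world [0.5015 0.0516 0.0829] size [0.0373 0.0371 0.    ]
pink [[ 0.5926 -0.1769  0.1157]]
red [[ 0.5011 -0.1502  0.13  ]]
blue [[ 0.4929 -0.1017  0.1305]]
yel [[ 0.5089 -0.1959  0.1319]]
dock [[ 0.5253 -0.0021  0.0626]]
```

Emit:
jog_arm(plan=[[0,0,0,39,1,40,0.15],[0,0,0,39,1,85,0.15],[0,0,0,39,1,100,0.15],[0,0,0,39,1,100,0.15],[0,0,0,39,1,100,0.15],[0,0,0,39,1,100,0.15],[0,0,0,39,1,100,0.15]], squeeze=30)

```text
time: 1.7
ee_pos: [0.5015, -0.1515, 0.1619]
eef_rot: [0.646, 0.763, 0.001, 0.001]
ft_force: [0.2, -0.3, -0.7]
width: 0.0511
grip_force: 0.0
```

Emit:
jog_arm(plan=[[0,0,0,1,0,35,0.15],[0,0,0,1,0,73,0.15],[0,0,0,1,0,73,0.15],[0,0,0,1,0,73,0.15],[0,0,0,1,0,73,-1],[0,0,0,1,0,73,-1],[0,0,0,1,0,73,-1],[0,0,0,1,0,73,-1],[0,0,0,1,0,73,-1],[0,0,0,1,0,73,-1]])

```text
time: 2.7
ee_pos: [0.5007, -0.1504, 0.0879]
eef_rot: [0.646, 0.763, 0.0, 0.0]
ft_force: [-0.4, 0.0, 2.8]
width: 0.0206
grip_force: 30.0
```

Emit:
jog_arm(plan=[[0,0,0,0,0,-20,-1],[0,0,0,0,0,-60,-1],[0,0,0,0,0,-105,-1],[0,0,0,0,0,-145,-1],[0,0,0,0,0,-145,-1],[0,0,0,0,0,-145,-1],[0,0,0,0,0,-145,-1]])

```text
time: 3.4
ee_pos: [0.4997, -0.1502, 0.2311]
eef_rot: [0.646, 0.763, -0.001, -0.001]
ft_force: [-0.7, 0.3, -1.3]
width: 0.0202
grip_force: 30.0
```

```bash
cat >> h.py <<'E'
HOLE=dict(red=np.array([.492,.0425,-.1442]),blue=np.array([.489,-.0317,-.1442]))
def need(k,d,dx=0,dy=0,flange=.033):
    "move to put the probe's flange d above the face at the hole of colour k"
    s=status.read_state(); D=dockR(); Rt=np.stack([D[:,1],D[:,0],-D[:,2]],1)
    R0=R.from_quat(s["eef_rot"]).as_matrix(); p=D@(HOLE[k]+[dx,dy,d+flange])
    L=D.T@s["ee_pos"]-HOLE[k]
    print("t",s["time"],"turn",R.from_matrix(R0.T@Rt).as_rotvec().round(3),"shift mm",(R0.T@(p-s["ee_pos"])*1e3).round(1),"now in face (mm)",((L-[0,0,flange])*1e3).round(1),"F face",(D.T@s["ft_force"]).round(1),"w",s["width"],s["grip_force"])
E
python3 -c "
from h import *
need('red',.06); need('red',.12)
s,w,M=wrist(); cv2.imwrite('pics/w2.png',w['image'][:,:,::-1])"
```

```text
t 3.4 turn [-0.452 -0.001 -0.   ] shift mm [272.7  -2.8  63.4] now in face (mm) [  30.2 -272.7  115.6] F face [-1.2  0.4 -0.9] w 0.020192166610635744 29.995077783241868
t 3.4 turn [-0.452 -0.001 -0.   ] shift mm [272.7 -29.    9.5] now in face (mm) [  30.2 -272.7  115.6] F face [-1.2  0.4 -0.9] w 0.020192166610635744 29.995077783241868
```

View pics/w2.png

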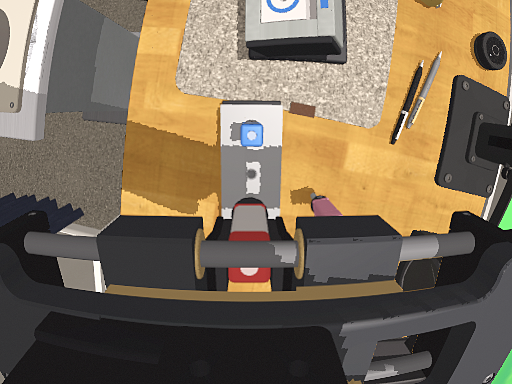

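The red probe sits straight in the fingers (flange at (250,212), cap at (248,268)). I move it over the dock and tilt.

Emit:
jog_arm(plan=[[0,0,0,50,-5,-5,-1],[0,0,0,95,-10,-5,-1],[-0.1,0,0,140,-15,-5,-1],[-0.22,0,0,185,-20,0,-1],[-0.34,0,0,230,-25,5,-1],[-0.45,0,0,273,-29,10,-1],[-0.45,0,0,273,-29,10,-1],[-0.45,0,0,273,-29,10,-1],[-0.45,0,0,273,-29,10,-1],[-0.45,0,0,273,-29,10,-1],[-0.45,0,0,273,-29,10,-1]])

```text
time: 4.55
ee_pos: [0.4275, 0.1136, 0.2224]
eef_rot: [0.631, 0.743, 0.17, 0.144]
ft_force: [0.6, -0.3, -0.1]
width: 0.0202
grip_force: 30.0
```

```bash
python3 - <<'E'
from rings import *
need('red',.06)
s,w,M=wrist(); rings(w["image"],w,M)
cv2.imwrite('pics/w3.png',w['image'][:,:,::-1])
E
```

```text
t 4.55 turn [-0.001 -0.    -0.002] shift mm [ 0.7 -1.2 59.9] now in face (mm) [  1.3  -0.7 119.9] F face [ 0.4 -0.4 -0.3] w 0.020199794821928203 29.99505864456296
red [247.5 176.2] 356 face c [ 0.4917  0.0428 -0.1442] world [0.4916 0.1252 0.084 ] size [0.0359 0.0366 0.    ]
red [286.7 176.4] 204 face c [ 0.5344  0.0423 -0.1442] world [0.5296 0.1311 0.1026] size [0.0075 0.0335 0.    ]
red [249.4 204.4] 73 face c [ 0.4939  0.0095 -0.1442] world [0.499  0.0927 0.085 ] size [0.0346 0.007  0.    ]
red [248.7 235.8] 385 face c [ 0.4927 -0.0263 -0.1442] world [0.5038 0.0572 0.0845] size [0.0475 0.0114 0.    ]
red [249.  275.7] 513 face c [ 0.4932 -0.0802 -0.1442] world [0.5131 0.0041 0.0847] size [0.0515 0.0217 0.    ]
```

View pics/w3.png

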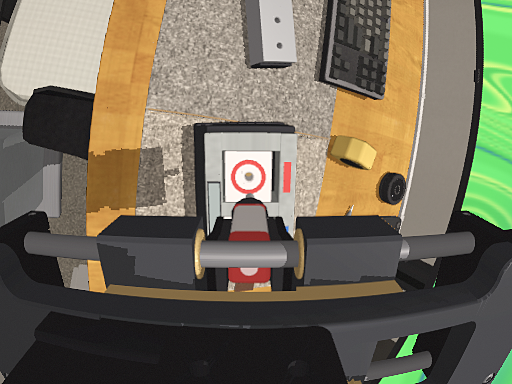

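The ring sits at (248,176), the same place as in the earlier measurements, so I go down to just above the face.

Emit:
jog_arm(plan=[[0,0,0,1,-1,30,-1],[0,0,0,1,-1,55,-1],[0,0,0,1,-1,65,-1],[0,0,0,1,-1,69,-1],[0,0,0,1,-1,69,-1],[0,0,0,1,-1,69,-1],[0,0,0,1,-1,69,-1]])

```text
time: 5.3
ee_pos: [0.4559, 0.12, 0.161]
eef_rot: [0.63, 0.744, 0.171, 0.145]
ft_force: [-0.2, 0.2, -1.1]
width: 0.0202
grip_force: 30.0
```

```bash
python3 -c "
from h import *
need('red',.04)"
```

```text
t 5.3 turn [ 0.002  0.    -0.   ] shift mm [-1.  -0.7 12. ] now in face (mm) [ 0.7  1.  52. ] F face [-0.7  0.2 -1. ] w 0.02024386700873196 29.99483655206859
```

Emit:
jog_arm(plan=[[0,0,0,-1,-0.7,3,-1],[0,0,0,-1,-0.7,6,-1],[0,0,0,-1,-0.7,8,-1],[0,0,0,-1,-0.7,10,-1],[0,0,0,-1,-0.7,11,-1],[0,0,0,-1,-0.7,12,-1],[0,0,0,-1,-0.7,12,-1]])

```text
time: 6.0
ee_pos: [0.4602, 0.1197, 0.1487]
eef_rot: [0.63, 0.744, 0.17, 0.144]
ft_force: [-0.2, 0.1, -0.0]
width: 0.02
grip_force: 30.0
```

```bash
python3 -c "
from h import *
need('red',.03)"
```

```text
t 6.0 turn [-0. -0. -0.] shift mm [0.  0.8 9.1] now in face (mm) [-0.8 -0.  39.1] F face [-0.2  0.2  0.1] w 0.020012015719693747 29.99517529271543
```

No force with the tip about 6 mm below the face, so the pin is in the hole.

Emit:
jog_arm(plan=[[0,0,0,0,0.5,2,-1],[0,0,0,0,0.5,5,-1],[0,0,0,0,0.5,8,-1],[0,0,0,0,0.5,11,-1],[0,0,0,0,0.5,14,-1],[0,0,0,0,0.5,15,-1],[0,0,0,0,0.5,15,-1]])

```text
time: 6.7
ee_pos: [0.4671, 0.1208, 0.1354]
eef_rot: [0.63, 0.744, 0.17, 0.144]
ft_force: [-0.1, -0.5, -0.0]
width: 0.0203
grip_force: 30.0
```

```bash
python3 -c "
from h import *
need('red',.0)"
```

```text
t 6.7 turn [-0. -0. -0.] shift mm [ 0.   0.4 24.1] now in face (mm) [-0.4 -0.  24.1] F face [-0.2 -0.5  0.1] w 0.02034112240501723 29.995254697278142
```

Free so far. I press on slowly through the contact, towards home.

Emit:
jog_arm(plan=[[0,0,0,0,0,3,-1],[0,0,0,0,0,6,-1],[0,0,0,0,0,9,-1],[0,0,0,0,0,12,-1],[0,0,0,0,0,15,-1],[0,0,0,0,0,18,-1],[0,0,0,0,0,20,-1],[0,0,0,0,0,22,-1],[0,0,0,0,0,22,-1]])

```text
time: 7.6
ee_pos: [0.4766, 0.1225, 0.1156]
eef_rot: [0.63, 0.744, 0.17, 0.144]
ft_force: [-0.3, -0.4, -0.9]
width: 0.0201
grip_force: 30.0
```

```bash
python3 -c "
from h import *
need('red',.0)"
```

```text
t 7.6 turn [-0. -0. -0.] shift mm [-0.   0.3  2. ] now in face (mm) [-0.3  0.   2. ] F face [-0.7 -0.3 -0.6] w 0.020050648505551025 29.99557815492153
```

Emit:
jog_arm(plan=[[0,0,0,0,0,1,-1],[0,0,0,0,0,2,-1],[0,0,0,0,0,2.5,-1]])

```text
time: 7.9
ee_pos: [0.4776, 0.1226, 0.1135]
eef_rot: [0.63, 0.744, 0.17, 0.144]
ft_force: [-2.1, -0.3, 3.9]
width: 0.0198
grip_force: 30.0
```

```bash
python3 -c "
from rings import *
need('red',.0)
s,w,M=wrist(); cv2.imwrite('pics/w4.png',w['image'][:,:,::-1])"
```

```text
t 7.9 turn [0. 0. 0.] shift mm [ 0.   0.3 -0.3] now in face (mm) [-0.3 -0.  -0.3] F face [-0.2  0.   4.5] w 0.019773363324989926 29.995162216946483
```

View pics/w4.png

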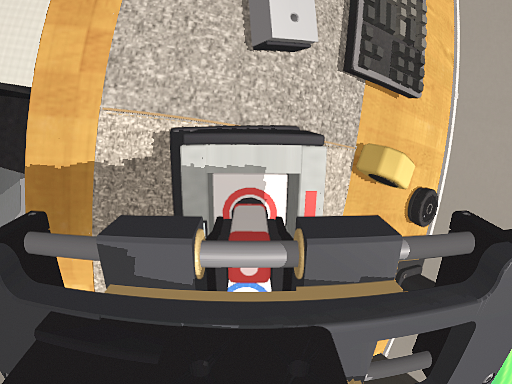

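The flange at (250,205) lies inside the red ring. I press gently to feel the seat.

Emit:
jog_arm(plan=[[0,0,0,0,0,0.7,-1],[0,0,0,0,0,1.4,-1],[0,0,0,0,0,2,-1],[0,0,0,0,0,2,-1]])

```text
time: 8.35
ee_pos: [0.4785, 0.1229, 0.1128]
eef_rot: [0.63, 0.744, 0.17, 0.145]
ft_force: [-18.4, -2.7, 25.8]
width: 0.0204
grip_force: 30.0
```

```bash
python3 -c "
from h import *
need('red',.0)"
```

```text
t 8.35 turn [0.    0.001 0.   ] shift mm [-0.1 -0.2 -1.3] now in face (mm) [ 0.2  0.1 -1.3] F face [-5.5  0.4 31.4] w 0.020426402185557888 30.003066658973694
```

Seated firmly at 31 N. I relax, open and retreat along the axis.

Emit:
jog_arm(plan=[[0,0,0,0,0,-1,-1],[0,0,0,0,0,-1,0.15],[0,0,0,0,0,-1,0.15],[0,0,0,0,0,-1,0.15],[0,0,0,0,0,-1,0.15],[0,0,0,0,0,-10,0.15],[0,0,0,0,0,-40,0.15],[0,0,0,0,0,-80,0.15],[0,0,0,0,0,-120,0.15],[0,0,0,0,0,-120,0.15],[0,0,0,0,0,-120,0.15]])

```text
time: 9.45
ee_pos: [0.4271, 0.1144, 0.2211]
eef_rot: [0.63, 0.744, 0.171, 0.145]
ft_force: [-0.3, -0.5, -0.3]
width: 0.0499
grip_force: 0.0
```

```bash
python3 - <<'E'
from h import *
s,w,M=wrist(); cv2.imwrite('pics/w5.png',w['image'][:,:,::-1])
R0=R.from_quat(s["eef_rot"]).as_matrix()
c,sn=np.cos(.165),np.sin(.165); Rt=np.array([[-sn,c,0],[c,sn,0],[0,0,-1]])
print(s["width"],s["ee_pos"],"to blue hover: turn",R.from_matrix(R0.T@Rt).as_rotvec().round(3),"shift",(R0.T@(np.array([.4933,-.1012,.20])-s["ee_pos"])*1e3).round(1))
E
```

```text
0.04990561153469901 [0.42713949 0.11435091 0.22112025] to blue hover: turn [ 0.453 -0.     0.   ] shift [-223.5   17.5   32. ]
```

View pics/w5.png

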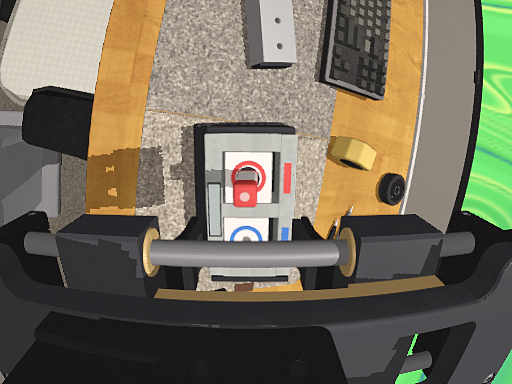

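The red probe stands in its terminal (cap (246,192)). Next is blue.

Emit:
jog_arm(plan=[[0,0,0,-45,0,0,0.15],[0.12,0,0,-90,5,5,0.15],[0.24,0,0,-135,10,15,0.15],[0.36,0,0,-180,14,25,0.15],[0.453,0,0,-223,17.5,32,0.15],[0.453,0,0,-223,17.5,32,0.15],[0.453,0,0,-223,17.5,32,0.15],[0.453,0,0,-223,17.5,32,0.15],[0.453,0,0,-223,17.5,32,0.15]])

```text
time: 10.4
ee_pos: [0.4925, -0.0998, 0.199]
eef_rot: [0.646, 0.764, -0.001, -0.001]
ft_force: [-0.2, 0.2, 0.6]
width: 0.0502
grip_force: 0.0
```

```bash
python3 - <<'E'
from h import *
s=status.read_state()
R0=R.from_quat(s["eef_rot"]).as_matrix()
c,sn=np.cos(.165),np.sin(.165); Rt=np.array([[-sn,c,0],[c,sn,0],[0,0,-1]])
print(s["width"],s["ee_pos"],"turn",R.from_matrix(R0.T@Rt).as_rotvec().round(3),"shift",(R0.T@(np.array([.4933,-.1012,.088])-s["ee_pos"])*1e3).round(1))
E
```

```text
0.05022969092379377 [ 0.49251851 -0.09976928  0.19900823] turn [-0.002 -0.     0.002] shift [ -1.5   0.7 111. ]
```

Emit:
jog_arm(plan=[[0,0,0,-1.5,0.5,45,0.15],[0,0,0,-1.5,0.5,85,0.15],[0,0,0,-1.5,0.5,111,0.15],[0,0,0,-1.5,0.5,111,0.15],[0,0,0,-1.5,0.5,111,0.15],[0,0,0,-1.5,0.5,111,-1],[0,0,0,-1.5,0.5,111,-1],[0,0,0,-1.5,0.5,111,-1],[0,0,0,-1.5,0.5,111,-1],[0,0,0,-1.5,0.5,111,-1],[0,0,0,-1.5,0.5,111,-1]])

```text
time: 11.5
ee_pos: [0.4935, -0.1024, 0.0879]
eef_rot: [0.646, 0.763, -0.001, -0.001]
ft_force: [-0.8, 0.9, 3.6]
width: 0.0203
grip_force: 30.0
```

Emit:
jog_arm(plan=[[0,0,0,0,0,-20,-1],[0,0,0,0,0,-60,-1],[0,0,0,0,0,-105,-1],[0,0,0,0,0,-145,-1],[0,0,0,0,0,-145,-1],[0,0,0,0,0,-145,-1],[0,0,0,0,0,-145,-1]])

```text
time: 12.2
ee_pos: [0.493, -0.1022, 0.2311]
eef_rot: [0.646, 0.763, -0.002, -0.002]
ft_force: [-0.4, 0.0, -1.3]
width: 0.02
grip_force: 30.0
```

```bash
python3 -c "
from h import *
need('blue',.12)"
```

```text
t 12.2 turn [-0.455 -0.001 -0.   ] shift mm [150.1 -33.   10.8] now in face (mm) [  34.3 -150.1  115.1] F face [-0.9  0.1 -1. ] w 0.020019674273998957 29.99837593641132
```

Emit:
jog_arm(plan=[[0,0,0,30,-5,-5,-1],[-0.1,0,0,55,-12,-5,-1],[-0.22,0,0,85,-20,0,-1],[-0.34,0,0,120,-28,5,-1],[-0.455,0,0,150,-33,11,-1],[-0.455,0,0,150,-33,11,-1],[-0.455,0,0,150,-33,11,-1],[-0.455,0,0,150,-33,11,-1],[-0.455,0,0,150,-33,11,-1],[-0.455,0,0,150,-33,11,-1]])

```text
time: 13.2
ee_pos: [0.4372, 0.0399, 0.2217]
eef_rot: [0.63, 0.743, 0.171, 0.144]
ft_force: [0.2, -0.3, -1.1]
width: 0.0204
grip_force: 30.0
```

```bash
python3 -c "
from rings import *
need('blue',.052)
s,w,M=wrist(); rings(w['image'],w,M)"
```

```text
t 13.2 turn [ 0.001 -0.    -0.001] shift mm [ 0.7 -1.7 68.4] now in face (mm) [  1.6  -0.7 120.4] F face [-0.4 -0.3 -1. ] w 0.020355004836180825 29.998406236991286
red [249.2 107.3] 814 face c [ 0.4921  0.0423 -0.1442] world [0.492  0.1248 0.0842] size [0.0357 0.0362 0.    ]
red [290.  108.4] 223 face c [ 0.5343  0.0424 -0.1442] world [0.5295 0.1311 0.1026] size [0.0067 0.0333 0.    ]
blue [247.5 175.7] 337 face c [ 0.4894 -0.031  -0.1442] world [0.5017 0.0521 0.083 ] size [0.0359 0.0355 0.    ]
blue [288.2 176.5] 210 face c [ 0.5339 -0.0314 -0.1442] world [0.5412 0.0582 0.1024] size [0.0077 0.0324 0.    ]
blue [249.4 202.4] 72 face c [ 0.491  -0.0632 -0.1442] world [0.5084 0.0206 0.0837] size [0.0357 0.0082 0.    ]
blue [248.9 234.7] 487 face c [ 0.4911 -0.0995 -0.1442] world [ 0.5144 -0.0153  0.0837] size [0.0488 0.0139 0.    ]
blue [248.9 273.8] 433 face c [ 0.491  -0.1519 -0.1442] world [ 0.523  -0.0669  0.0837] size [0.0514 0.0159 0.    ]
```

Emit:
jog_arm(plan=[[0,0,0,1,-1.5,30,-1],[0,0,0,1,-1.5,55,-1],[0,0,0,1,-1.5,65,-1],[0,0,0,1,-1.5,68,-1],[0,0,0,1,-1.5,68,-1],[0,0,0,1,-1.5,68,-1],[0,0,0,1,-1.5,68,-1]])

```text
time: 13.95
ee_pos: [0.4647, 0.0459, 0.1609]
eef_rot: [0.63, 0.743, 0.172, 0.145]
ft_force: [0.1, 0.7, -0.8]
width: 0.0199
grip_force: 30.0
```

```bash
python3 -c "
from h import *
need('blue',.04)"
```

```text
t 13.95 turn [ 0.004  0.    -0.   ] shift mm [-0.6 -0.6 13.5] now in face (mm) [ 0.5  0.6 53.5] F face [-0.1  0.7 -0.8] w 0.019909849552934 29.998348485678434
```

Emit:
jog_arm(plan=[[0,0,0,-0.6,-0.4,3,-1],[0,0,0,-0.6,-0.4,6,-1],[0,0,0,-0.6,-0.4,8,-1],[0,0,0,-0.6,-0.4,10,-1],[0,0,0,-0.6,-0.4,12,-1],[0,0,0,-0.6,-0.4,13,-1],[0,0,0,-0.6,-0.4,13,-1]])

```text
time: 14.65
ee_pos: [0.4696, 0.0461, 0.1478]
eef_rot: [0.63, 0.744, 0.171, 0.145]
ft_force: [0.2, -0.9, -0.9]
width: 0.0201
grip_force: 30.0
```

```bash
python3 -c "
from h import *
need('blue',.025)"
```

```text
t 14.65 turn [ 0.002 -0.     0.   ] shift mm [-0.1  0.7 14.5] now in face (mm) [-0.7  0.1 39.5] F face [-0.4 -0.9 -0.8] w 0.020143806732848994 29.998296685516834
```

In without force; I continue slowly.

Emit:
jog_arm(plan=[[0,0,0,0,0.5,2,-1],[0,0,0,0,0.5,5,-1],[0,0,0,0,0.5,8,-1],[0,0,0,0,0.5,11,-1],[0,0,0,0,0.5,14,-1],[0,0,0,0,0.5,15,-1],[0,0,0,0,0.5,15,-1]])

```text
time: 15.35
ee_pos: [0.4765, 0.0473, 0.1345]
eef_rot: [0.63, 0.744, 0.171, 0.145]
ft_force: [-0.5, -1.2, -0.8]
width: 0.0203
grip_force: 30.0
```

Emit:
jog_arm(plan=[[0,0,0,0,0,3,-1],[0,0,0,0,0,6,-1],[0,0,0,0,0,9,-1],[0,0,0,0,0,12,-1],[0,0,0,0,0,15,-1],[0,0,0,0,0,18,-1],[0,0,0,0,0,20,-1],[0,0,0,0,0,22,-1],[0,0,0,0,0,22,-1]])

```text
time: 16.25
ee_pos: [0.4861, 0.0489, 0.1146]
eef_rot: [0.63, 0.744, 0.171, 0.145]
ft_force: [0.7, -0.2, -1.3]
width: 0.02
grip_force: 30.0
```

```bash
python3 -c "
from h import *
need('blue',.0)"
```

```text
t 16.25 turn [ 0.002 -0.    -0.   ] shift mm [-0.1  0.1  2.4] now in face (mm) [-0.2  0.1  2.4] F face [ 0.  -0.4 -1.5] w 0.020033809007566725 29.998404420912266
```

Emit:
jog_arm(plan=[[0,0,0,0,0,1,-1],[0,0,0,0,0,2,-1],[0,0,0,0,0,3,-1],[0,0,0,0,0,3.5,-1],[0,0,0,0,0,3.5,-1]])

```text
time: 16.75
ee_pos: [0.4876, 0.0491, 0.1119]
eef_rot: [0.63, 0.744, 0.171, 0.145]
ft_force: [-4.6, -1.3, 6.9]
width: 0.02
grip_force: 30.0
```

```bash
python3 -c "
from h import *
need('blue',.0)"
```

```text
t 16.75 turn [ 0.002  0.    -0.   ] shift mm [-0.1 -0.1 -0.7] now in face (mm) [ 0.1  0.1 -0.7] F face [-1.3 -0.5  8.3] w 0.02004881608334191 29.999608173966408
```

Emit:
jog_arm(plan=[[0,0,0,0,0,0.6,-1],[0,0,0,0,0,1.2,-1],[0,0,0,0,0,1.5,-1],[0,0,0,0,0,1.5,-1]])

```text
time: 17.15
ee_pos: [0.4882, 0.0491, 0.1118]
eef_rot: [0.63, 0.743, 0.171, 0.145]
ft_force: [-25.9, -3.2, 31.8]
width: 0.0199
grip_force: 30.0
```

```bash
python3 -c "
from h import *
need('blue',.0)"
```

```text
t 17.15 turn [ 0.002  0.    -0.   ] shift mm [ 0.  -0.5 -1.1] now in face (mm) [ 0.5 -0.  -1.1] F face [-9.6  1.1 40. ] w 0.019882220627764312 30.002304995432496
```

Seated at 40 N. I release, retreat and look.

Emit:
jog_arm(plan=[[0,0,0,0,0,-1.3,-1],[0,0,0,0,0,-1.3,0.15],[0,0,0,0,0,-1.3,0.15],[0,0,0,0,0,-1.3,0.15],[0,0,0,0,0,-1.3,0.15],[0,0,0,0,0,-10,0.15],[0,0,0,0,0,-40,0.15],[0,0,0,0,0,-80,0.15],[0,0,0,0,0,-120,0.15],[0,0,0,-60,0,-160,0.15],[0,0,0,-90,0,-160,0.15],[0,0,0,-90,0,-160,0.15]])

```text
time: 18.35
ee_pos: [0.4345, -0.0562, 0.2575]
eef_rot: [0.632, 0.741, 0.173, 0.147]
ft_force: [0.5, 0.6, 0.5]
width: 0.0501
grip_force: 0.0
```

```bash
python3 - <<'E'
from h import *
s,w,M=wrist(); D=dockR(); fw=M[:3,2]; im=w["image"]
h=cv2.cvtColor(im,cv2.COLOR_RGB2HSV); H,S,V=[h[...,i].astype(int) for i in range(3)]
v,u=np.indices(H.shape); o,d=wray(w,M,np.stack([u.ravel(),v.ravel()],1)); X=(o+d*(w["z_map"].ravel()/(d@fw))[:,None]); 
for k,q in HOLE.items():
    L=(X@D-q).reshape(H.shape+(3,))
    face=(abs(L[...,0])<24)&(np.hypot(L[...,0],L[...,1])<.028)&(np.hypot(L[...,0],L[...,1])>.02)&(L[...,2]<.02)&(L[...,2]>-.02)
    top=(np.hypot(L[...,0],L[...,1])<.02)&(L[...,2]>.06)&(L[...,2]<.13); z=L[...,2]
    t=top&(z>np.percentile(z[top],60)-.003) if top.any() else top
    print(k,"face z",np.median(z[face]).round(4),"cap top z",np.median(z[t]).round(4),"cap xy",np.median(L[t],0)[:2].round(4),t.sum())
c=camera("scene"); a=cv2.resize(c["image"][130:250,210:360,::-1],(450,360),interpolation=cv2.INTER_CUBIC)
b=cv2.resize(im[40:240,120:370,::-1],(350,360)[:2]); cv2.imwrite("pics/end.png",np.hstack([a,b]))
E
```

```text
red face z -0.0009 cap top z 0.0733 cap xy [-0.0033 -0.0008] 394
blue face z -0.0006 cap top z 0.0735 cap xy [-0.0025  0.0015] 442
```

View pics/end.png

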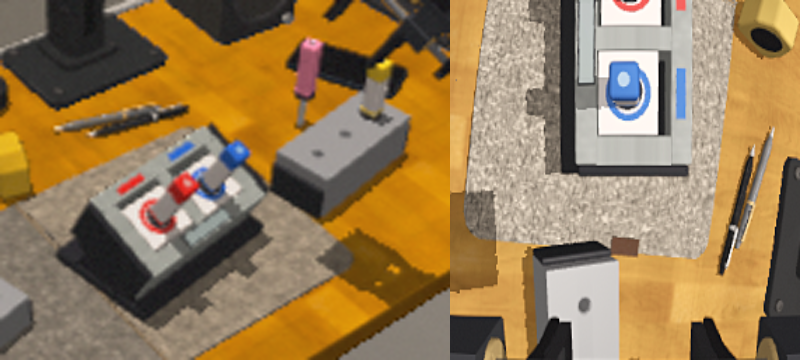

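Both probes are home: each cap top is 74 mm above the face, with a lean of about 0.04 rad. Yellow is still upright in the rack and the arm is clear.

```bash
python3 -c "
from h import *
print(order.close_job())"
```

```text
the job is handed in; nothing more can be done
None
```

I plugged the red and blue probes into the terminals of their own colour, pressed home at 31 N and 40 N, left yellow standing in the rack, and handed the job in at about 18 s; no verdict came back.

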